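# Close the flip caps of a row of tubes by running the fingertips along it

## Robot

A 6-joint arm with a two-finger parallel gripper is mounted at the origin on a cart in front of the work surface, level with it; the furniture and walls round the work are solid. World frame = base frame: x ahead of the robot, y to its left, z up, the work surface at z = 0. Lengths are in m, angles in rad, forces in N, time in s.
With the tool pointing down it reaches from about 0.35 to 0.775 m from the base axis. Payload 7.3 kg.
Tool frame: the origin (TCP) lies between the finger pads; the fingertips stand 22 mm ahead of it and the grasp point (between the pads) lies 3 mm ahead of it; z points along the fingers, y is the line along which they close (so a half turn about z gives the same grasp; the last joint's range is limited). The gripper opens to 92 mm and grips with 3 to 60 N. Pads are 19 mm wide; open, the fingers measure 130 mm over their backs; the gripper's body (75 mm by 190 mm) begins 47 mm behind the grasp point.
Start: joints at [-1.369, 0.342, 1.524, -0, 1.275, -0.146], TCP at [0.179, -0.494, 0.249] pointing down, gripper open.
Joint ranges: [-2.53, 2.53], [-0.77, 2.02], [0.04, 2.7], [-1, 4.14], [0.28, 2.66], [-3.11, 3.11]. Speed limits (rad/s): [2.57, 2.57, 3.14, 3.14, 3.14, 3.14].

## Interface

Orientations are given as a rotation vector (axis times angle).
In Python, from rig import env, optics gives the robot as it stands.
- The arm moves only by the tool step_arm, never from a script. Its argument "deltas" is a list of rows, each a list of 3 entries, a list of its own where there are three numbers: the shift along the tool's x, y, z scaled (see below), then the turn about the tool's z scaled (see below), then the gripper command: -1 is shut, 1 is fully open, values between are in proportion. In form: [[[dx, dy, dz], spin, hand], ...]. A call has 1 to 5 rows; each row is the pose to reach, as a shift and turn from the pose commanded when the call began, along the tool's axes at that moment; what a row does not reach only later rows make up. The controller multiplies each number of a shift by 0.1 m and each number of a turn by pi/2 rad. A row lasts 1/10 s, in which the tool goes at most 50 mm and 8.59 degrees, less where a joint would pass 70% of its speed; a pose out of reach is approached as far as the arm can. A call with a number of a shift or a turn outside -1 to 1 is refused whole. A call with a gripper value outside its range is refused whole. The fingers move at their own pace and stop on an object; "force" is the grip in N (left out, the last holds). Time passes only in rows, so rows that repeat a pose let the fingers close. It gives the time, the measured TCP pose, the force, the opening and the grip force at its end, in the units of the state.
- env.sense(): the state, without advancing time (a new reading comes with each control period).
- optics.get_image(name): name is "side" or "top" or "wrist"; returns the picture (480x640x3 uint8, red, green, blue); there is no depth.
- optics.camera_info(name): a dict with "fx", "fy", "cx", "cy" (pixels), "R" (3x3) and "t" (3): a world point X has camera coordinates R X + t. Camera axes: x right, y down, z forward; pixel columns grow to the right and rows downward; lengths in m; the calibration is good to about 2 mm. A picture is of the moment at which its call begins: read the wrist's pose just before it. camera_info takes no time and is no camera call; for the wrist camera it gives the pose at the moment of the call.
- env.sign_off(): hands the job in; it is judged then, once.
The state is a dict: "time_s": time; "q": joint angles; "qd": joint speeds; "tau": joint torques, N m; "ee_pos": TCP position; "ee_rot": TCP orientation; "force": force on the tool from outside, world axes, zero at the start; "torque": the same for the moment, N m; "gripper_width": finger opening in m; "gripper_force": force on a finger pad.
Only numpy, scipy, OpenCV 4.12 (cv2) and the standard library are available. Lean on these libraries where they do the work, as an engineer would, in place of code of your own. Each camera call takes 0.05 s, during which the arm holds its last target. There are 200 camera calls.

## Task

The samples in the block heater are ready to incubate: run the fingertips lightly along the row of five tubes, coming from behind the cap hinges, so that each open flip cap swings over its tube one after another, and then go along the tops until every cap is pressed shut and lies flush. Do not pull any tube up out of its well, and leave the other things on the bench where they are.

Things in the scene. Friction and masses are not known exactly. Their poses are not given: they have to be found in the camera images.
- block_heater: White dry block heater, fixed, 250 mm long (y); grey sloped console on its -x side. Origin on the bench under the housing's middle; it reaches 110 mm to -x, 75 mm to +x. x points from console to back, y along the tubes, z up. Aluminium block on top, 78 x 196 mm, its top at z = 86 mm. Front row of wells (x = -14 mm) holds 5 tubes; the back row (x = +16 mm) is empty.
- cap_1 (a joint): Flip cap hinge of tube 1, rad: 0 shut flush, 1.57 upright, up to 1.95 leaning slightly back to the heater's +y. Tube axis at y = +68 mm of the heater, rim 18 mm wide at z = 100 mm. Hinge axis along x, 12 mm to +y of the tube axis, z = 100 mm. White cap 21 mm wide; shut, it reaches 27 mm to -y of the hinge, flat top at z = 104.5 mm. Opens to 2.1, stays where left; 0.03 N m moves it (1.3 N at the lip).
- cap_2 (a joint): Flip cap hinge of tube 2, rad: 0 shut flush, 1.57 upright, up to 1.95 leaning slightly back to the heater's +y. Tube axis at y = +34 mm of the heater, rim 18 mm wide at z = 100 mm. Hinge axis along x, 12 mm to +y of the tube axis, z = 100 mm. White cap 21 mm wide; shut, it reaches 27 mm to -y of the hinge, flat top at z = 104.5 mm. Opens to 2.1, stays where left; 0.03 N m moves it (1.3 N at the lip).
- cap_3 (a joint): Flip cap hinge of tube 3, rad: 0 shut flush, 1.57 upright, up to 1.95 leaning slightly back to the heater's +y. Tube axis at y = +0 mm of the heater, rim 18 mm wide at z = 100 mm. Hinge axis along x, 12 mm to +y of the tube axis, z = 100 mm. White cap 21 mm wide; shut, it reaches 27 mm to -y of the hinge, flat top at z = 104.5 mm. Opens to 2.1, stays where left; 0.03 N m moves it (1.3 N at the lip).
- cap_4 (a joint): Flip cap hinge of tube 4, rad: 0 shut flush, 1.57 upright, up to 1.95 leaning slightly back to the heater's +y. Tube axis at y = -34 mm of the heater, rim 18 mm wide at z = 100 mm. Hinge axis along x, 12 mm to +y of the tube axis, z = 100 mm. White cap 21 mm wide; shut, it reaches 27 mm to -y of the hinge, flat top at z = 104.5 mm. Opens to 2.1, stays where left; 0.03 N m moves it (1.3 N at the lip).
- cap_5 (a joint): Flip cap hinge of tube 5, rad: 0 shut flush, 1.57 upright, up to 1.95 leaning slightly back to the heater's +y. Tube axis at y = -68 mm of the heater, rim 18 mm wide at z = 100 mm. Hinge axis along x, 12 mm to +y of the tube axis, z = 100 mm. White cap 21 mm wide; shut, it reaches 27 mm to -y of the hinge, flat top at z = 104.5 mm. Opens to 2.1, stays where left; 0.03 N m moves it (1.3 N at the lip).
- tube_1 (a joint): Height by which tube 1 is pulled up out of its well, m: 0 is seated. A snug fit (3 N holds it); it cannot go lower.
- tube_2 (a joint): Height by which tube 2 is pulled up out of its well, m: 0 is seated. A snug fit (3 N holds it); it cannot go lower.
- tube_3 (a joint): Height by which tube 3 is pulled up out of its well, m: 0 is seated. A snug fit (3 N holds it); it cannot go lower.
- tube_4 (a joint): Height by which tube 4 is pulled up out of its well, m: 0 is seated. A snug fit (3 N holds it); it cannot go lower.
- tube_5 (a joint): Height by which tube 5 is pulled up out of its well, m: 0 is seated. A snug fit (3 N holds it); it cannot go lower.
- cap_1_lip (a point): Point on the outer face of cap 1 at its lip, 24 mm from the hinge. With the cap shut it lies on the top face, 12 mm to the heater's -y of the tube axis, 104.5 mm above the bench. An open cap is pushed over by a fingertip that comes along the row towards the heater's -y; nothing on the heater but open caps stands higher than 105 mm.
- cap_2_lip (a point): Point on the outer face of cap 2 at its lip, 24 mm from the hinge. With the cap shut it lies on the top face, 12 mm to the heater's -y of the tube axis, 104.5 mm above the bench. An open cap is pushed over by a fingertip that comes along the row towards the heater's -y; nothing on the heater but open caps stands higher than 105 mm.
- cap_3_lip (a point): Point on the outer face of cap 3 at its lip, 24 mm from the hinge. With the cap shut it lies on the top face, 12 mm to the heater's -y of the tube axis, 104.5 mm above the bench. An open cap is pushed over by a fingertip that comes along the row towards the heater's -y; nothing on the heater but open caps stands higher than 105 mm.
- cap_4_lip (a point): Point on the outer face of cap 4 at its lip, 24 mm from the hinge. With the cap shut it lies on the top face, 12 mm to the heater's -y of the tube axis, 104.5 mm above the bench. An open cap is pushed over by a fingertip that comes along the row towards the heater's -y; nothing on the heater but open caps stands higher than 105 mm.
- cap_5_lip (a point): Point on the outer face of cap 5 at its lip, 24 mm from the hinge. With the cap shut it lies on the top face, 12 mm to the heater's -y of the tube axis, 104.5 mm above the bench. An open cap is pushed over by a fingertip that comes along the row towards the heater's -y; nothing on the heater but open caps stands higher than 105 mm.
- sample_bottle: Loose small clear bottle with a white screw cap, 34 mm wide, 68 mm tall, standing; origin under its centre. Bystander.
- buffer_bottle: Loose wide clear bottle with a screw cap, 56 mm wide, 103 mm tall, standing; origin under its centre. Bystander.
- tape_roll: Loose roll of label tape lying flat, 62 mm wide, 18 mm tall; origin under its centre. Bystander.
- marker: Loose marker pen lying on its side, 126 mm long, 16 mm thick; origin at one end of it. Bystander.
- tube_rack: Loose microtube rack, 76 x 200 x 29 mm, empty; origin under its centre. Bystander.
- timer: Loose bench timer with three keys, 60 x 68 x 18 mm; origin under its centre. Bystander.

How it is judged:
On the way, in this order (a step that is already met when the one before it is completed fails the run):
1. the cap of the first tube, counted from the end that the hinges face, has swung over its tube (value of joint cap_1 below 0.9 rad), for 0.05 s.
2. the cap of the second tube, counted from the end that the hinges face, has swung over its tube (value of joint cap_2 below 0.9 rad), for 0.05 s.
3. the cap of the third tube, counted from the end that the hinges face, has swung over its tube (value of joint cap_3 below 0.9 rad), for 0.05 s.
4. the cap of the fourth tube, counted from the end that the hinges face, has swung over its tube (value of joint cap_4 below 0.9 rad), for 0.05 s.
5. the cap of the fifth tube, counted from the end that the hinges face, has swung over its tube (value of joint cap_5 below 0.9 rad), for 0.05 s.
At the end, for the whole second after the job is handed in: All five caps are shut to within 0.09 rad (2 mm at the lip), all five tubes are seated to within 4 mm, and the other things are within 20 mm of where they stood (value of joint each of cap_1, cap_2, cap_3, cap_4, cap_5 below 0.09 rad and value of joint each of tube_1, tube_2, tube_3, tube_4, tube_5 below 0.004 m and distance of each of sample_bottle, buffer_bottle, tape_roll, marker, tube_rack, timer from where it was at the start of the episode below 0.02 m); the robot touches nothing.
It fails at once if the fingers bear on the heater, its tubes or caps with more than 35 N (contact force between the fingers and block_heater above 35 N).
It fails at once if a tube is pulled up out of its well by more than 6 mm (value of joint any of tube_1, tube_2, tube_3, tube_4, tube_5 above 0.006 m).
It fails at once if one of the other things on the bench is moved by more than 20 mm (distance of any of sample_bottle, buffer_bottle, tape_roll, marker, tube_rack, timer from where it was at the start of the episode above 0.02 m).
It also fails if it takes over 56 s, if anything falls off the work surface, if the arm or the gripper's body presses on something with over 40 N, if the wrist force passes 120 N, or if a joint passes its speed limit or range.

## Working session

There is one attempt and no reset: what is moved stays moved. The work goes in short steps, Python scripts to look and compute and a tool call to move; the robot and the scene stay as the last step left them, time stands still between calls to the robot, and variables do not carry over. Pictures are saved under pics/ and viewed, at most 10 in all, crops included, and the job is handed in when it is done.

Besides the shell and the picture viewer there is one more tool, called after "Call:" by a JSON object that holds its "api" and its "payload", one argument or row to a line. step_arm: Moves the arm, as the interface text tells. Shifts and turns lie within -1 to 1; 1 stands for 0.1 m of shift or pi/2 rad of turn. Its arguments: {"type":"object","properties":{"deltas":{"type":"array"},"force":{"type":"number"}},"required":["deltas"]}

```bash
mkdir -p pics; python3 - <<'E'
from rig import env, optics
import cv2, numpy as np
s=env.sense(); print(s['time_s'],s['ee_pos'],s['ee_rot'],s['gripper_width'])
for n in ('top','side'):
    im=optics.get_image(n); cv2.imwrite(f'pics/{n}0.png',im[:,:,::-1])
    c=optics.camera_info(n); print(n,c)
E
```

```text
0.0 [ 0.17887222 -0.49316754  0.24804707] [-3.09265855e+00 -5.43393199e-01  1.27290986e-04] 0.09162580837551235
top {'fx': 449.0190605128031, 'fy': 449.0190605128031, 'cx': 319.9951577574288, 'cy': 232.87488581866646, 'R': array([[-0.01872721, -0.99952851,  0.02433227],
       [-0.98962792,  0.01506391, -0.14286234],
       [ 0.14242844, -0.0267553 , -0.98944343]]), 't': array([-0.23376925,  0.57832653,  0.83698323])}
side {'fx': 528.1491049827225, 'fy': 528.1491049827225, 'cx': 322.65664579463186, 'cy': 244.18876761362128, 'R': array([[-0.84534843, -0.53407686,  0.01216296],
       [-0.43158055,  0.66934267, -0.60474674],
       [ 0.31484006, -0.51647101, -0.79632496]]), 't': array([0.34379747, 0.4342786 , 0.76735475])}
```

View pics/top0.png

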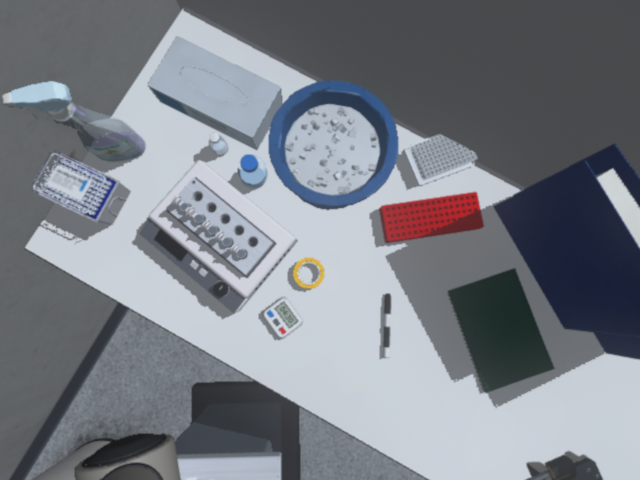

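View pics/side0.png

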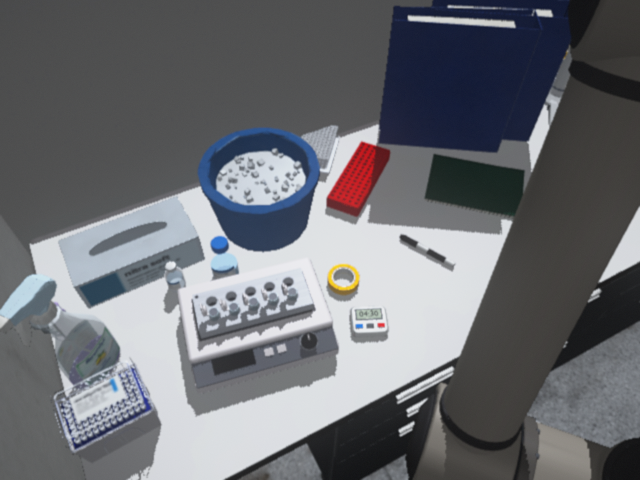

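```bash
python3 - <<'E'
import cv2, numpy as np
a=cv2.imread('pics/top0.png')[150:320,130:310]; b=cv2.imread('pics/side0.png')[250:400,170:350]
a=cv2.resize(a,(720,680),interpolation=cv2.INTER_CUBIC)[:600]
b=cv2.resize(b,(720,600),interpolation=cv2.INTER_CUBIC)
cv2.imwrite('pics/topc.png',a); cv2.imwrite('pics/sidec.png',b)
E
```

```text
(no output)
```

View pics/topc.png

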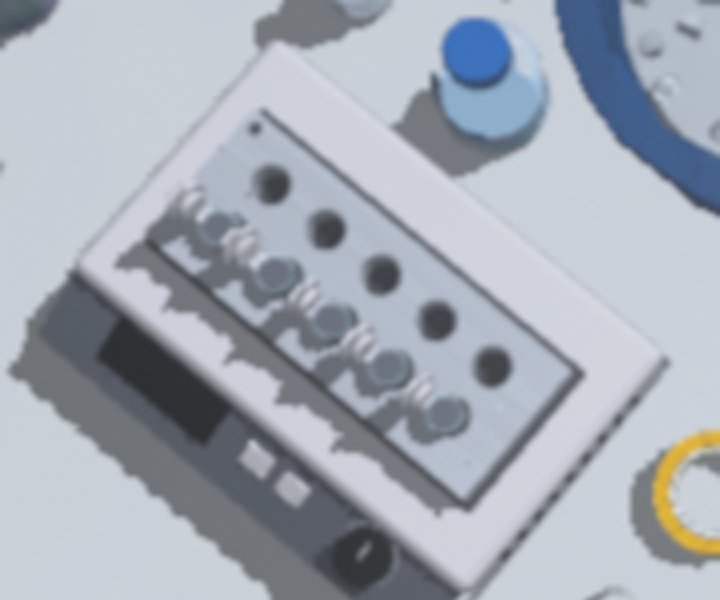

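View pics/sidec.png

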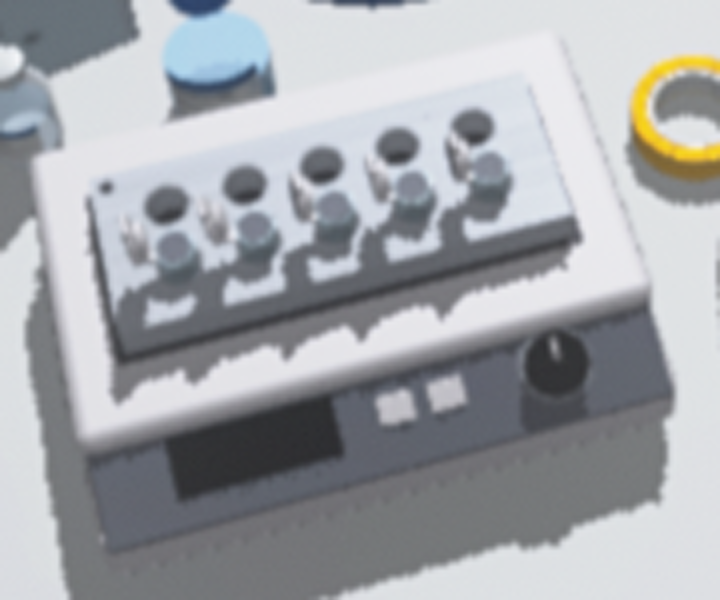

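```bash
cat > h.py <<'E'
import numpy as np
from rig import env, optics
from scipy.optimize import least_squares
from scipy.spatial.transform import Rotation as Ro
def proj(c,X):
    p=X@c['R'].T+c['t']; return np.c_[c['fx']*p[:,0]/p[:,2]+c['cx'],c['fy']*p[:,1]/p[:,2]+c['cy']]
def ray(n,u,v,z):
    c=optics.camera_info(n); o=-c['R'].T@c['t']; d=c['R'].T@np.array([(u-c['cx'])/c['fx'],(v-c['cy'])/c['fy'],1]); return o+d*(z-o[2])/d[2]
def h2w(p,P): 
    P=np.atleast_2d(P); return np.c_[P[:,:2]@np.array([[np.cos(p[2]),-np.sin(p[2])],[np.sin(p[2]),np.cos(p[2])]]).T+p[:2],P[:,2]]
E
python3 - <<'E'
from h import *
ys=[.068,.034,0,-.034,-.068]
M=np.array([[-.014,y,.1] for y in ys]+[[.016,y,.086] for y in ys])
f=lambda L,ox,oy:(np.array(L)+.5)/4-.5+[ox,oy]
T=f([(219,229),(279,276),(334,321),(389,367),(446,415),(271,184),(326,229),(381,273),(437,320),(493,366)],130,150)
S=f([(177,245),(258,228),(336,208),(414,187),(491,168),(167,204),(246,184),(321,164),(398,145),(472,127)],170,250)
ct,cs=optics.camera_info('top'),optics.camera_info('side')
def fit(sets):
    return least_squares(lambda p:np.concatenate([(proj(c,h2w(p,M))-O).ravel() for c,O in sets]),[.5,.3,.6],x_scale=[.1,.1,.5])
for s in ([(ct,T)],[(cs,S)],[(ct,T),(cs,S)]):
    r=fit(s); print(r.x.round(4),np.abs(r.fun).max().round(2))
p=r.x; np.save('p.npy',p)
print('start/end xy',h2w(p,[[-.014,.115,.12],[-.014,-.1,.1]]).round(4))
s=env.sense(); R=Ro.from_rotvec(s['ee_rot']).as_matrix(); print(R.round(3)); print('row dir',(-np.array([-np.sin(p[2]),np.cos(p[2])])).round(3))
for n,z in (((40,95),.25),((105,140),.1),((280,90),.1),((165,40),.1),((150,85),.1),((255,135),.1)): print(n,ray('top',*n,z).round(3))
E
```

```text
[ 0.5859 -0.0552 -0.6969] 0.64
[ 0.5852 -0.0537 -0.7053] 0.56
[ 0.5856 -0.0544 -0.7005] 1.11
start/end xy [[ 0.649   0.0425  0.12  ]
 [ 0.5105 -0.1219  0.1   ]]
[[ 0.94   0.341 -0.   ]
 [ 0.341 -0.94   0.001]
 [ 0.    -0.001 -1.   ]]
row dir [-0.645 -0.765]
(40, 95) [0.766 0.191 0.25 ]
(105, 140) [0.748 0.157 0.1  ]
(280, 90) [ 0.845 -0.17   0.1  ]
(165, 40) [0.949 0.052 0.1  ]
(150, 85) [0.857 0.077 0.1  ]
(255, 135) [ 0.755 -0.123  0.1  ]
```

Top view: heater at image (222,235), with five upright caps on its front row and the hinge backs at upper left. Both cameras agree on its pose within 2 mm: (0.586, -0.054), yaw -0.70. The side view shows nothing blocking the row. I'll transit high with the fingers shut and turned so tool x runs along the row.

Call:
{"api": "step_arm", "payload": {
  "deltas": [
    [[0.2, -0.11, 0], -0.083, -1],
    [[0.4, -0.22, 0], -0.166, -1],
    [[0.6, -0.33, 0], -0.25, -1],
    [[0.8, -0.44, 0], -0.332, -1],
    [[1, -0.55, 0], -0.332, -1]
  ],
  "force": 20
}}

```text
time_s: 0.6
ee_pos: [0.2546, -0.4069, 0.2484]
ee_rot: [-2.847, -1.328, -0.0]
force: [0.3, -0.6, 0.0]
gripper_width: 0.0559
gripper_force: 0.0
```

Call:
{"api": "step_arm", "payload": {
  "deltas": [
    [[0.33, 0, 0], 0, -1],
    [[0.66, 0, 0], 0, -1],
    [[1, 0, 0], 0, -1]
  ]
}}

```text
time_s: 0.9
ee_pos: [0.3192, -0.3303, 0.2484]
ee_rot: [-2.849, -1.322, 0.0]
force: [0.0, -0.8, -0.9]
gripper_width: 0.0325
gripper_force: 0.0
```

Call:
{"api": "step_arm", "payload": {
  "deltas": [
    [[0.33, 0, 0], 0, -1],
    [[0.66, 0, 0], 0, -1],
    [[1, 0, 0], 0, -1]
  ]
}}

```text
time_s: 1.2
ee_pos: [0.3838, -0.2538, 0.2485]
ee_rot: [-2.849, -1.322, 0.0]
force: [0.3, 0.1, 0.1]
gripper_width: 0.0082
gripper_force: 0.0
```

Call:
{"api": "step_arm", "payload": {
  "deltas": [
    [[0.33, 0, 0], 0, -1],
    [[0.66, 0, 0], 0, -1],
    [[1, 0, 0], 0, -1]
  ]
}}

```text
time_s: 1.5
ee_pos: [0.4484, -0.1774, 0.2485]
ee_rot: [-2.849, -1.323, 0.001]
force: [0.1, -0.8, -0.4]
gripper_width: 0.0005
gripper_force: 0.0
```

Call:
{"api": "step_arm", "payload": {
  "deltas": [
    [[0.33, 0, 0], 0, -1],
    [[0.66, 0, 0], 0, -1],
    [[1, 0, 0], 0, -1]
  ]
}}

```text
time_s: 1.8
ee_pos: [0.5129, -0.101, 0.2483]
ee_rot: [-2.849, -1.323, 0.001]
force: [-0.2, -0.3, 0.5]
gripper_width: 0.0002
gripper_force: 0.0
```

Call:
{"api": "step_arm", "payload": {
  "deltas": [
    [[0.33, 0, 0], 0, -1],
    [[0.66, 0, 0], 0, -1],
    [[1, 0, 0], 0, -1],
    [[1, 0, 0], 0, -1]
  ]
}}

```text
time_s: 2.2
ee_pos: [0.5784, -0.0229, 0.2478]
ee_rot: [-2.846, -1.327, -0.0]
force: [-0.2, -0.3, -0.2]
gripper_width: 0.0005
gripper_force: 0.0
```

```bash
python3 - <<'E'
from h import *
import cv2
c=optics.camera_info('wrist'); im=optics.get_image('wrist')[:,:,::-1].copy()
s=env.sense();p=np.load('p.npy')
ys=[.068,.034,0,-.034,-.068]
M=np.array([[-.014,y,.1] for y in ys]+[[.016,y,.086] for y in ys])
cv2.imwrite('pics/w_raw.png',im)
for u,v in proj(c,h2w(p,M)): cv2.drawMarker(im,(int(round(u)),int(round(v))),(0,0,255),0,12,1); print(round(u,1),round(v,1))
cv2.imwrite('pics/w0.png',im)
e=s['ee_pos']; d=e[:2]-p[:2]; print('TCP in heater',d@[np.cos(p[2]),np.sin(p[2])],d@[-np.sin(p[2]),np.cos(p[2])])
print(Ro.from_rotvec(s['ee_rot']).as_matrix().round(3))
E
```

```text
330.7 170.2
330.1 211.9
329.5 251.0
329.0 287.6
328.5 322.0
365.9 168.7
364.2 208.6
362.6 246.1
361.1 281.3
359.7 314.5
TCP in heater -0.025762005341821725 0.017644736004046112
[[ 0.643  0.766 -0.001]
 [ 0.766 -0.643  0.   ]
 [-0.001 -0.001 -1.   ]]
```

View pics/w0.png

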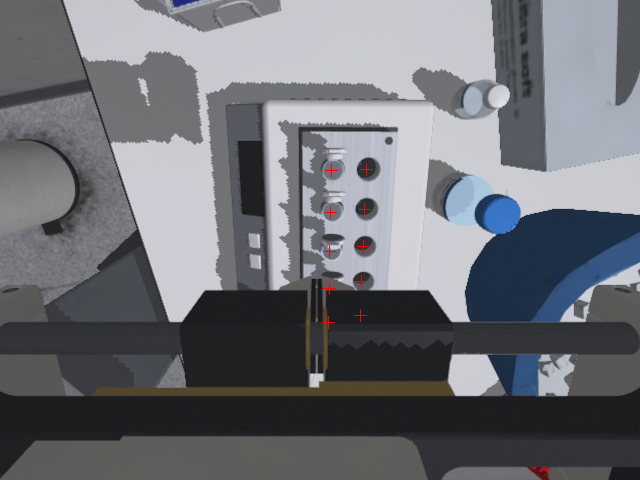

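The wrist view shows the tubes at (333,169), (333,209) and onward. The model markers sit within about 2 px (2 mm), so the pose is confirmed. Next I move behind cap 1 and descend.

Call:
{"api": "step_arm", "payload": {
  "deltas": [
    [[0.33, 0.04, 0], 0, -1],
    [[0.66, 0.08, 0], 0, -1],
    [[0.98, 0.12, 0], 0, -1],
    [[0.98, 0.12, 0], 0, -1],
    [[0.98, 0.12, 0.3], 0, -1]
  ]
}}

```text
time_s: 2.75
ee_pos: [0.6509, 0.0406, 0.2219]
ee_rot: [2.845, 1.322, 0.01]
force: [2.0, -0.0, 0.6]
gripper_width: 0.0005
gripper_force: 0.0
```

Call:
{"api": "step_arm", "payload": {
  "deltas": [
    [[0, 0, 0.2], 0, -1],
    [[0, 0, 0.4], 0, -1],
    [[0, 0, 0.6], 0, -1],
    [[0, 0, 0.78], 0, -1],
    [[0, 0, 0.78], 0, -1]
  ]
}}

```text
time_s: 3.25
ee_pos: [0.6468, 0.0398, 0.1379]
ee_rot: [-2.848, -1.32, 0.009]
force: [0.8, 1.0, 0.1]
gripper_width: 0.0004
gripper_force: 0.0
```

Call:
{"api": "step_arm", "payload": {
  "deltas": [
    [[-0.1, 0, 0], 0, -1],
    [[-0.2, 0, 0], 0, -1],
    [[-0.3, 0, 0], 0, -1],
    [[-0.38, 0, 0], 0, -1],
    [[-0.44, 0, 0], 0, -1]
  ]
}}

```text
time_s: 3.75
ee_pos: [0.6205, 0.0068, 0.1414]
ee_rot: [2.849, 1.322, 0.001]
force: [0.7, -0.1, 1.4]
gripper_width: 0.0006
gripper_force: 0.4
```

Call:
{"api": "step_arm", "payload": {
  "deltas": [
    [[-0.08, 0, 0.03], 0, -1],
    [[-0.16, 0, 0.03], 0, -1],
    [[-0.24, 0, 0.03], 0, -1],
    [[-0.32, 0, 0.03], 0, -1],
    [[-0.4, 0, 0.03], 0, -1]
  ]
}}

```text
time_s: 4.25
ee_pos: [0.5943, -0.0235, 0.1375]
ee_rot: [-2.849, -1.323, 0.002]
force: [0.0, 0.1, 0.5]
gripper_width: 0.0004
gripper_force: 0.4
```

```bash
python3 - <<'E'
from h import *
import cv2
im=optics.get_image('side')[:,:,::-1]
cv2.imwrite('pics/s1.png',cv2.resize(im[230:380,170:350],(720,600),interpolation=cv2.INTER_CUBIC))
s=env.sense();p=np.load('p.npy');d=s['ee_pos'][:2]-p[:2]; print(s['time_s'],s['ee_pos'],d@[np.cos(p[2]),np.sin(p[2])],d@[-np.sin(p[2]),np.cos(p[2])])
E
```

```text
4.3 [ 0.59369385 -0.02433942  0.13745098] -0.013230707661218522 0.02822363028621225
```

View pics/s1.png

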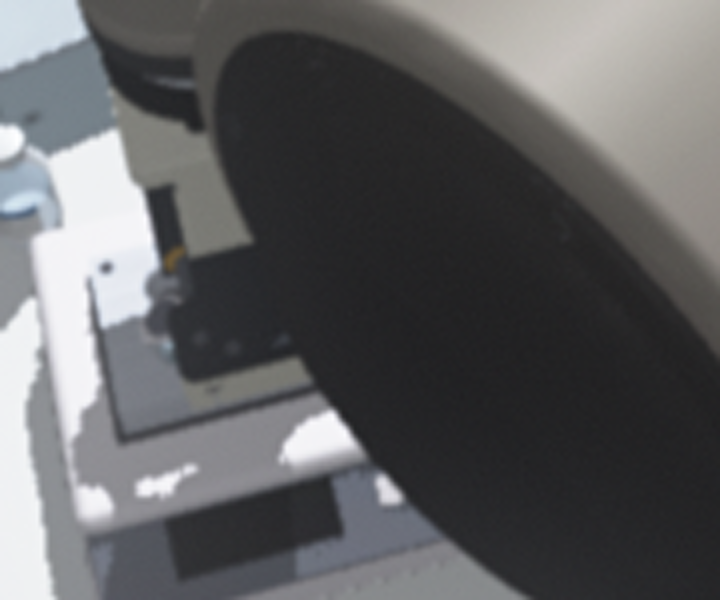

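Cap 1 has left its upright place at (135,315) and now leans over its tube near (165,290), with the rest hidden by the arm. I'll carry on along the row and check with the wrist camera.

Call:
{"api": "step_arm", "payload": {
  "deltas": [
    [[-0.08, 0, 0], 0, -1],
    [[-0.16, 0, 0], 0, -1],
    [[-0.24, 0, 0], 0, -1],
    [[-0.32, 0, 0], 0, -1],
    [[-0.4, 0, 0], 0, -1]
  ]
}}

```text
time_s: 4.8
ee_pos: [0.569, -0.0539, 0.1379]
ee_rot: [2.849, 1.323, 0.001]
force: [0.6, 2.3, 1.6]
gripper_width: 0.0005
gripper_force: 1.3
```

```bash
python3 - <<'E'
from h import *
import cv2
im=optics.get_image('wrist')[:,:,::-1]
cv2.imwrite('pics/w1.png',im)
s=env.sense();p=np.load('p.npy');d=s['ee_pos'][:2]-p[:2]; print(s['time_s'],s['ee_pos'],d@[np.cos(p[2]),np.sin(p[2])],d@[-np.sin(p[2]),np.cos(p[2])])
E
```

```text
4.85 [ 0.56835676 -0.05469213  0.13788374] -0.013037688049560021 -0.011313914046148725
```

View pics/w1.png

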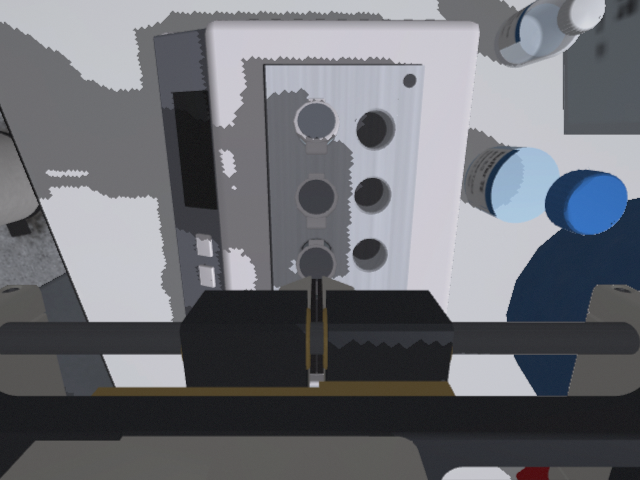

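Caps 1–3, at (317,120), (317,197) and (317,262), have swung over, with their lip tabs on the near side. On to caps 4 and 5.

Call:
{"api": "step_arm", "payload": {
  "deltas": [
    [[-0.08, 0, 0], 0, -1],
    [[-0.16, 0, 0], 0, -1],
    [[-0.24, 0, 0], 0, -1],
    [[-0.32, 0, 0], 0, -1],
    [[-0.4, 0, 0], 0, -1]
  ]
}}

```text
time_s: 5.35
ee_pos: [0.5431, -0.0844, 0.1378]
ee_rot: [-2.85, -1.323, -0.0]
force: [1.6, 0.7, -0.1]
gripper_width: 0.0003
gripper_force: 0.9
```

Call:
{"api": "step_arm", "payload": {
  "deltas": [
    [[-0.08, 0, 0], 0, -1],
    [[-0.16, 0, 0], 0, -1],
    [[-0.24, 0, 0], 0, -1],
    [[-0.32, 0, 0], 0, -1],
    [[-0.52, 0, 0], 0, -1]
  ]
}}

```text
time_s: 5.85
ee_pos: [0.5098, -0.1239, 0.1377]
ee_rot: [2.849, 1.324, 0.0]
force: [-0.3, -0.7, 1.3]
gripper_width: 0.0004
gripper_force: 0.0
```

Call:
{"api": "step_arm", "payload": {
  "deltas": [
    [[0, 0, -0.3], 0, -1],
    [[0, 0, -0.3], 0, -1]
  ]
}}

```text
time_s: 6.05
ee_pos: [0.5109, -0.1251, 0.1706]
ee_rot: [2.846, 1.32, 0.005]
force: [-0.1, -0.2, 0.6]
gripper_width: 0.0003
gripper_force: 0.0
```

```bash
python3 - <<'E'
from h import *
import cv2
im=optics.get_image('wrist')[:,:,::-1]
cv2.imwrite('pics/w2.png',cv2.resize(im[40:300,150:500],(800,594),interpolation=cv2.INTER_CUBIC))
s=env.sense();p=np.load('p.npy');d=s['ee_pos'][:2]-p[:2]; print(s['time_s'],s['ee_pos'],d@[np.cos(p[2]),np.sin(p[2])],d@[-np.sin(p[2]),np.cos(p[2])])
E
```

```text
6.1 [ 0.51041466 -0.12466795  0.16912679] -0.012232908063721511 -0.10216134639232433
```

View pics/w2.png

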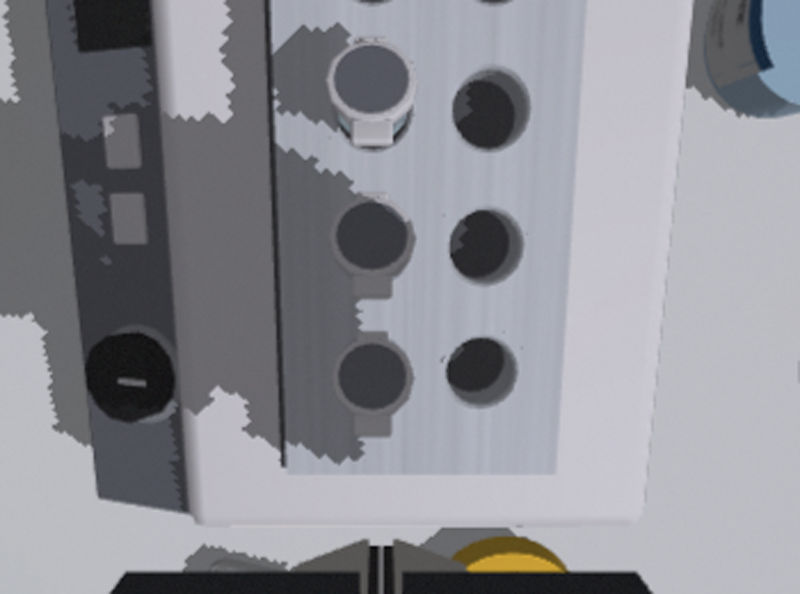

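All five caps, e.g. cap 3 at (372,85) in the crop and caps 4 and 5 below it, lie over their tubes but are still ajar. I'll return high and sweep again lower.

Call:
{"api": "step_arm", "payload": {
  "deltas": [
    [[0.3, 0, 0], 0, -1],
    [[0.65, 0, 0], 0, -1],
    [[1, 0, 0], 0, -1]
  ]
}}

```text
time_s: 6.4
ee_pos: [0.5746, -0.0468, 0.1669]
ee_rot: [-2.85, -1.322, 0.002]
force: [0.5, -0.5, 0.1]
gripper_width: 0.0004
gripper_force: 0.0
```

Call:
{"api": "step_arm", "payload": {
  "deltas": [
    [[0.3, 0, 0], 0, -1],
    [[0.65, 0, 0], 0, -1],
    [[1, 0, 0], 0, -1],
    [[1, 0, 0], 0, -1]
  ]
}}

```text
time_s: 6.8
ee_pos: [0.6403, 0.0323, 0.1662]
ee_rot: [-2.846, -1.328, -0.0]
force: [-0.4, -0.7, -0.4]
gripper_width: 0.0005
gripper_force: 0.0
```

Call:
{"api": "step_arm", "payload": {
  "deltas": [
    [[0, 0, 0.15], 0, -1],
    [[0, 0, 0.3], 0, -1],
    [[0, 0, 0.38], 0, -1],
    [[0, 0, 0.38], 0, -1],
    [[0, 0, 0.38], 0, -1]
  ]
}}

```text
time_s: 7.3
ee_pos: [0.6389, 0.0286, 0.1299]
ee_rot: [2.85, 1.322, -0.0]
force: [-0.3, 0.6, 0.2]
gripper_width: 0.0006
gripper_force: 0.0
```

Call:
{"api": "step_arm", "payload": {
  "deltas": [
    [[-0.1, 0, 0], 0, -1],
    [[-0.2, 0, 0], 0, -1],
    [[-0.3, 0, 0], 0, -1],
    [[-0.4, 0, 0], 0, -1],
    [[-0.5, 0, 0], 0, -1]
  ]
}}

```text
time_s: 7.8
ee_pos: [0.6063, -0.0099, 0.1301]
ee_rot: [2.849, 1.322, 0.001]
force: [2.1, 1.1, 2.9]
gripper_width: 0.0005
gripper_force: 1.3
```

Call:
{"api": "step_arm", "payload": {
  "deltas": [
    [[-0.1, 0, 0], 0, -1],
    [[-0.2, 0, 0], 0, -1],
    [[-0.3, 0, 0], 0, -1],
    [[-0.4, 0, 0], 0, -1],
    [[-0.5, 0, 0], 0, -1]
  ]
}}

```text
time_s: 8.3
ee_pos: [0.5739, -0.048, 0.1297]
ee_rot: [2.849, 1.323, -0.0]
force: [1.2, 0.2, 1.8]
gripper_width: 0.0006
gripper_force: 0.5
```

Call:
{"api": "step_arm", "payload": {
  "deltas": [
    [[-0.1, 0, 0], 0, -1],
    [[-0.2, 0, 0], 0, -1],
    [[-0.3, 0, 0], 0, -1],
    [[-0.4, 0, 0], 0, -1],
    [[-0.5, 0, 0], 0, -1]
  ]
}}

```text
time_s: 8.8
ee_pos: [0.5416, -0.0861, 0.1297]
ee_rot: [-2.85, -1.323, -0.0]
force: [1.0, 1.6, 1.5]
gripper_width: 0.0007
gripper_force: 1.4
```

Call:
{"api": "step_arm", "payload": {
  "deltas": [
    [[-0.1, 0, 0], 0, -1],
    [[-0.2, 0, 0], 0, -1],
    [[-0.3, 0, 0], 0, -1],
    [[-0.4, 0, 0], 0, -1],
    [[-0.5, 0, 0], 0, -1]
  ]
}}

```text
time_s: 9.3
ee_pos: [0.5091, -0.1244, 0.1295]
ee_rot: [-2.849, -1.323, 0.001]
force: [0.1, 0.6, 0.3]
gripper_width: 0.0007
gripper_force: 0.0
```

Forces are gentle. Now I press each lip straight down, starting at cap 5 and feeling for contact.

Call:
{"api": "step_arm", "payload": {
  "deltas": [
    [[0, 0, -0.15], 0, -1],
    [[0.12, 0, -0.15], 0, -1],
    [[0.25, 0, -0.15], 0, -1],
    [[0.25, 0, 0], 0, -1],
    [[0.25, 0, 0.02], 0, -1]
  ]
}}

```text
time_s: 9.8
ee_pos: [0.5267, -0.1033, 0.1266]
ee_rot: [-2.848, -1.325, -0.0]
force: [-2.0, 3.7, 6.6]
gripper_width: 0.0006
gripper_force: 3.5
```

Call:
{"api": "step_arm", "payload": {
  "deltas": [
    [[0, 0, 0.005], 0, -1],
    [[0, 0, 0.01], 0, -1],
    [[0, 0, 0.015], 0, -1],
    [[0, 0, 0.015], 0, -1]
  ]
}}

```text
time_s: 10.2
ee_pos: [0.5264, -0.1041, 0.1267]
ee_rot: [-2.849, -1.323, -0.001]
force: [0.4, 2.8, 4.7]
gripper_width: 0.0007
gripper_force: 2.2
```

Call:
{"api": "step_arm", "payload": {
  "deltas": [
    [[0, 0, -0.12], 0, -1],
    [[0.17, 0, -0.12], 0, -1],
    [[0.34, 0, -0.12], 0, -1],
    [[0.34, 0, -0.02], 0, -1],
    [[0.34, 0, 0], 0, -1]
  ]
}}

```text
time_s: 10.7
ee_pos: [0.5494, -0.0775, 0.1263]
ee_rot: [2.848, 1.324, 0.004]
force: [-0.3, 5.9, 16.7]
gripper_width: 0.0007
gripper_force: 8.5
```

Call:
{"api": "step_arm", "payload": {
  "deltas": [
    [[0, 0, 0.005], 0, -1],
    [[0, 0, 0.005], 0, -1]
  ]
}}

```text
time_s: 10.9
ee_pos: [0.5492, -0.0775, 0.1265]
ee_rot: [2.849, 1.323, 0.005]
force: [2.1, 6.2, 9.7]
gripper_width: 0.0004
gripper_force: 4.7
```

Call:
{"api": "step_arm", "payload": {
  "deltas": [
    [[0, 0, -0.12], 0, -1],
    [[0.17, 0, -0.12], 0, -1],
    [[0.34, 0, -0.12], 0, -1],
    [[0.34, 0, -0.06], 0, -1],
    [[0.34, 0, -0.03], 0, -1]
  ]
}}

```text
time_s: 11.4
ee_pos: [0.5699, -0.0518, 0.1274]
ee_rot: [-2.848, -1.325, 0.002]
force: [0.3, 1.6, 0.9]
gripper_width: 0.0003
gripper_force: 0.6
```

Call:
{"api": "step_arm", "payload": {
  "deltas": [
    [[0, 0, 0.01], 0, -1],
    [[0, 0, 0.02], 0, -1],
    [[0, 0, 0.025], 0, -1],
    [[0, 0, 0.025], 0, -1]
  ]
}}

```text
time_s: 11.8
ee_pos: [0.5696, -0.0524, 0.1267]
ee_rot: [-2.849, -1.322, -0.0]
force: [-1.2, 3.5, 4.7]
gripper_width: 0.0007
gripper_force: 2.3
```

Call:
{"api": "step_arm", "payload": {
  "deltas": [
    [[0, 0, -0.12], 0, -1],
    [[0.17, 0, -0.12], 0, -1],
    [[0.34, 0, -0.12], 0, -1],
    [[0.34, 0, -0.06], 0, -1],
    [[0.34, 0, -0.03], 0, -1]
  ]
}}

```text
time_s: 12.3
ee_pos: [0.5918, -0.0264, 0.1284]
ee_rot: [-2.849, -1.324, 0.001]
force: [0.4, 0.4, 0.2]
gripper_width: 0.0005
gripper_force: 0.6
```

Call:
{"api": "step_arm", "payload": {
  "deltas": [
    [[0, 0, 0.01], 0, -1],
    [[0, 0, 0.02], 0, -1],
    [[0, 0, 0.03], 0, -1],
    [[0, 0, 0.03], 0, -1]
  ]
}}

```text
time_s: 12.7
ee_pos: [0.5915, -0.0271, 0.1267]
ee_rot: [2.85, 1.322, -0.001]
force: [-2.6, -0.3, 4.1]
gripper_width: 0.0002
gripper_force: 2.1
```

Call:
{"api": "step_arm", "payload": {
  "deltas": [
    [[0, 0, -0.12], 0, -1],
    [[0.17, 0, -0.12], 0, -1],
    [[0.34, 0, -0.12], 0, -1],
    [[0.34, 0, -0.06], 0, -1],
    [[0.34, 0, -0.03], 0, -1]
  ]
}}

```text
time_s: 13.2
ee_pos: [0.6135, -0.0009, 0.1288]
ee_rot: [2.849, 1.324, -0.001]
force: [-0.8, -0.3, 1.3]
gripper_width: 0.0004
gripper_force: 0.6
```

Call:
{"api": "step_arm", "payload": {
  "deltas": [
    [[0, 0, 0.01], 0, -1],
    [[0, 0, 0.02], 0, -1],
    [[0, 0, 0.03], 0, -1],
    [[0, 0, 0.03], 0, -1]
  ]
}}

```text
time_s: 13.6
ee_pos: [0.6133, -0.0013, 0.1267]
ee_rot: [2.849, 1.322, -0.001]
force: [-2.8, -0.5, 4.4]
gripper_width: 0.0005
gripper_force: 2.2
```

Every press bottomed at the same height, with the tip at 0.1047 m against the flush height of 0.1045 m. I lift clear and check from the far end.

Call:
{"api": "step_arm", "payload": {
  "deltas": [
    [[0, 0, -0.3], 0, -1],
    [[0, 0, -0.6], 0, -1],
    [[-0.4, 0, -0.8], 0, -1],
    [[-0.8, 0, -0.8], 0, -1],
    [[-1, 0, -0.8], 0, -1]
  ]
}}

```text
time_s: 14.1
ee_pos: [0.5477, -0.0791, 0.207]
ee_rot: [2.849, 1.321, 0.0]
force: [0.2, -0.2, 0.3]
gripper_width: 0.0004
gripper_force: 0.0
```

Call:
{"api": "step_arm", "payload": {
  "deltas": [
    [[-0.4, 0, 0], 0, -1],
    [[-0.8, 0, 0], 0, -1],
    [[-1, 0, 0], 0, -1],
    [[-1, 0, 0], 0, -1],
    [[-1, 0, 0], 0, -1]
  ]
}}

```text
time_s: 14.6
ee_pos: [0.4849, -0.1537, 0.2064]
ee_rot: [2.85, 1.321, 0.001]
force: [-0.5, 0.4, -0.9]
gripper_width: 0.0001
gripper_force: 0.0
```

```bash
python3 - <<'E'
from h import *
import cv2
w=optics.get_image('wrist')[:,:,::-1]; s=optics.get_image('side')[:,:,::-1]; t=optics.get_image('top')[:,:,::-1]
a=cv2.resize(w[20:300,200:420],(471,600),interpolation=cv2.INTER_CUBIC)
b=cv2.resize(s[250:350,180:345],(329,200),interpolation=cv2.INTER_CUBIC)
c=cv2.resize(t[150:350,130:459],(329,200)); d=cv2.resize(s[200:400,130:459],(329,200))
cv2.imwrite('pics/f.png',np.hstack([a,np.vstack([b,c,d])]))
st=env.sense(); print(st['time_s'],st['force'],st['ee_pos'])
E
```

```text
14.75 [ 0.36221476  0.41680042 -0.37366646] [ 0.48536284 -0.15279177  0.20615187]
```

View pics/f.png

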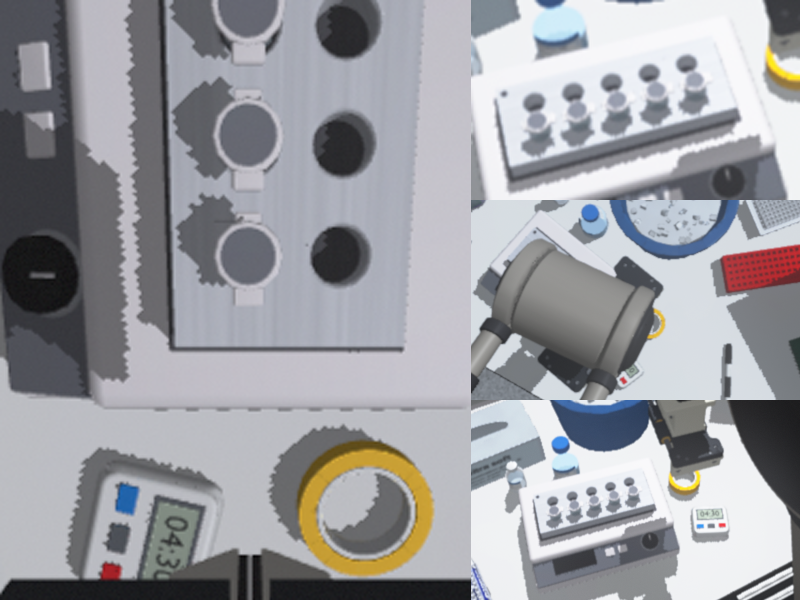

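The wrist panel and the side panel show all five caps lying flat on their tubes. The bottles, tape and timer are where they were, and the fingers are clear in the air. Handing in.

```bash
python3 -c "
from rig import env
print(env.sign_off())"
```

```text
the job is handed in; nothing more can be done
None
```

I swept all five caps over in order and pressed them shut; in the final images they lie flush, the tubes look seated and the bystanders in view look unmoved. The job was handed in at about 15 s; `sign_off` returned no verdict.

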